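# Nudge a gearbox cover onto its guide pins

### The job

The gearbox cover has been laid on its housing out of register: it sits cocked on the noses of the two guide pins and overhangs the front. Without gripping or lifting it, gently nudge the cover sideways with the fingertips until both dowel holes drop over the pins and it lies flush on the gasket all round, then leave it there. Leave the bolts, the bearing and the ratchet lying where they are.

Things in the scene. Friction and masses are not known exactly. Their poses are not given: they have to be found in the camera images.
- housing: Gearbox housing, a heavy grey casting that stands open side up and does not move. Origin: centre of its underside, on the bench. x points to its rear (away from the robot, give or take its yaw), y to its left, z up. Right end (-y): shaft stub out to 134 mm from the origin, below 53 mm height. Feet, 15 mm high, reach 79 mm to front and rear.
- face (a point): Centre of the housing's joint face, 70 mm above the housing's origin, same axes. The face is the top of a brown gasket, 122 mm along x by 192 mm along y, corners rounded 12 mm.
- pin_left (a point): Left guide pin of the housing: the point on its axis at the level of the joint face, at (25, 81, 70) mm in the housing's frame. The steel pin is 12 mm in diameter and stands 11 mm above the joint face: 3 mm of full diameter, then a cone to a round nose of 3 mm radius.
- pin_right (a point): Right guide pin, the same, at (25, -81, 70) mm in the housing's frame.
- cover: Loose flat aluminium cover, 130 mm (x) by 200 mm (y) by 10 mm, straight sides, corners rounded 10 mm, about 0.75 kg. Origin: centre of its underside; x to its rear, y to its left, z up. Seated, the origin is on the centre of the joint face, axes parallel, with 4 mm overhang all round. The only other holes, ten of 8.5 mm for bolts, are too small for the pins.
- cover_mid (a point): The same point as the cover's origin. At the start it lies, seen from the joint face, 16 to 24 mm too far to the front (-x), up to 15 mm to either side, up to 0.08 rad askew; the pins' noses hold the rear up (tilt about 7.5 degrees). Oiled, it slides easily on noses and gasket (a few newtons); a hole within about 4 mm of its pin is drawn in by the cone.
- cover_plug (a point): Top of the hexagon filler plug on the cover's shallow dome (36 mm radius), at (-10, 0, 35) mm in the cover's frame. Fixed to the cover; not used here.
- hole_left (a point): Centre of the left dowel hole, 13.5 mm wide, at the cover's underside, at (25, 81, 0) mm in the cover's frame; it belongs over pin_left.
- hole_right (a point): Centre of the right dowel hole, 13.5 mm wide, at the cover's underside, at (25, -81, 0) mm in the cover's frame; it belongs over pin_right.
- cover_front (a point): Middle of the cover's front lower edge, at (-65, 0, 0) mm in the cover's frame.
- mount_bolt_1: Bystander: mounting bolt with nut, 70 mm long, 20 mm wide, lying on the bench behind the housing, to the right. Origin: under its middle.
- mount_bolt_2: Bystander: a second such bolt lying behind the housing, to the left. Origin: under its middle.
- bearing: Bystander: ball bearing, 52 mm across, 15 mm high, flat on the bench behind the housing's left corner. Origin: centre of its underside.
- ratchet: Bystander: half-inch ratchet, 245 mm long, 34 mm high, lying on the bench to the right of the housing. Origin: under its middle.

How it is judged:
By the outcome, as a careful person would: the job done as asked, in the order asked, and still so for the second after the job is handed in, with the robot touching nothing.
It also fails if it takes over 45 s, if anything falls off the work surface, if the arm or the gripper's body presses on something with over 40 N, if the wrist force passes 120 N, or if a joint passes its speed limit or range.

### The arm

A 7-joint arm with a two-finger parallel gripper is mounted at the origin on a cart in front of the work surface, level with it; the furniture and walls round the work are solid. World frame = base frame: x ahead of the robot, y to its left, z up, the work surface at z = 0. Lengths are in m, angles in rad, forces in N, time in s.
With the tool pointing down it reaches from about 0.35 to 0.9 m from the base axis. Payload 8.1 kg.
Tool frame: the origin (TCP) lies at the very end of the fingers, on their centre line; the grasp point (between the pads) lies 19 mm behind it; x points along the fingers, y is the direction in which the jaws open and shut, and the axes are right-handed (so a half turn about x gives the same grasp; the last joint's range is limited). The gripper opens to 85 mm and grips with 20 to 120 N. Pads are 22 mm wide; open, the fingers measure 114 mm over their backs; the gripper's body (76 mm by 85 mm) begins 54 mm behind the grasp point. The pads swing forward as they close: fully open they stand 13 mm farther back than shut.
Start: joints at [-1.413, 0.434, 0.025, 1.573, -0.012, 1.134, -0.075], TCP at [0.161, 0.604, 0.204] pointing down, gripper open.
Joint ranges: [-2.62, 2.62], [-0.44, 2.09], [-1.27, 1.32], [0.08, 2.57], [-1.32, 4.46], [0.12, 2], [-2.74, 2.74]. Speed limits (rad/s): [2.22, 2.22, 3.01, 3.01, 3.14, 3.14, 3.14].

### API

Orientations are given as a unit quaternion [w, x, y, z].
In Python, from bench import observe, capture, camera_info, sign_off gives the robot as it stands.
- The arm moves only by the tool servo_tool, never from a script. Its argument "increments" is one flat list of numbers, 4 for each row, row after row: the shift along the tool's x, y, z in m, then the turn about the tool's x in degrees. A call has 1 to 10 rows; each row is the pose to reach, as a shift and turn from the pose commanded when the call began, along the tool's axes at that moment; what a row does not reach only later rows make up. A row lasts 1/10 s, in which the tool goes at most 50 mm and 8.59 degrees, less where a joint would pass 70% of its speed; a pose out of reach is approached as far as the arm can. A call with a gripper value outside its range is refused whole. "jaw" is the finger opening in m, from 0 to 0.0854, set as the call begins (left out, the last holds). The fingers move at their own pace and stop on an object; "squeeze" is the grip in N (left out, the last holds). Time passes only in rows, so rows that repeat a pose let the fingers close. It gives the time, the measured TCP pose, the force and the opening at its end, in the units of the state.
- observe(): the state, without advancing time (a new reading comes with each control period).
- capture(name): name is "side" or "top"; returns (picture, depth): 480x640x3 uint8, red, green, blue; 480x640 float32, m along the optical axis (not along the pixel's ray), 0 where there is no reading.
- camera_info(name): a dict with "camera_matrix" (3x3 intrinsics, pixels), "dist" ([k1, k2, p1, p2, k3] as OpenCV has them; the pictures are not rectified), "rvec" (rotation vector, rad) and "tvec" (3), from world to camera coordinates, as OpenCV has them. Camera axes: x right, y down, z forward; pixel columns grow to the right and rows downward; lengths in m; the calibration is good to about 2 mm. A picture is of the moment at which its call begins. camera_info takes no time and is no camera call.
- sign_off(): hands the job in, once; it reports no verdict.
The state is a dict: "clock": time; "qpos": joint angles; "qd": joint speeds; "effort": joint torques, N m; "tool_pos": TCP position; "tool_rot": TCP orientation; "wrist_force": force on the tool from outside, world axes, zero at the start; "wrist_torque": the same for the moment, N m; "grip_width": finger opening in m.
Only numpy, scipy, OpenCV 4.12 (cv2) and the standard library are available. Lean on these libraries where they do the work, as an engineer would, in place of code of your own. Each camera call takes 0.05 s, during which the arm holds its last target. There are 200 camera calls.

## Working session

There is one attempt and no reset: what is moved stays moved. The work goes in short steps, Python scripts to look and compute and a tool call to move; the robot and the scene stay as the last step left them, time stands still between calls to the robot, and variables do not carry over. Pictures are saved under pics/ and viewed, on a budget of 10 in all, crops included, one or two more only if the job needs it, and the job is handed in when it is done.

Besides the shell and the picture viewer there is one more tool, called after ">>>" as name(argument=value, ...), one argument or row to a line, values as JSON. servo_tool: Moves the arm, as the interface text tells. Its arguments: {"type":"object","properties":{"increments":{"type":"array","items":{"type":"number"}},"jaw":{"type":"number"},"squeeze":{"type":"number"}},"required":["increments"]}

```bash
mkdir -p pics; ls
python3 - <<'E'
from bench import *
import cv2,numpy as np
print(observe())
for n in("top","side"):
    p,d=capture(n); cv2.imwrite(f"pics/{n}0.png",p[:,:,::-1]); np.save(f"{n}0.npy",d)
    i=camera_info(n);print(n,i); R=cv2.Rodrigues(np.array(i["rvec"]))[0];print(-R.T@np.array(i["tvec"]).ravel())
E
```

```text
pics
{'clock': 0.0, 'qpos': array([-1.41258178,  0.43527596,  0.02495944,  1.57411772, -0.01160965,
        1.13397792, -0.07515358]), 'qd': array([ 9.08499395e-05,  8.19138871e-04, -4.00895741e-04, -1.25179100e-03,
       -1.06049114e-04,  1.23783112e-04, -2.66156567e-04]), 'effort': array([ 2.07615267e-04, -6.70488381e+01,  1.02483418e+00, -3.16192210e+01,
        1.54872250e-02,  1.26834313e-02,  1.75887106e-05]), 'tool_pos': array([0.16107203, 0.60331116, 0.20288495]), 'tool_rot': array([ 0.70106953,  0.09141414,  0.70112488, -0.09256818]), 'wrist_force': array([ 0.06338906, -0.39724265, -0.20076052]), 'wrist_torque': array([ 0.00740584,  0.03094299, -0.03533944]), 'grip_width': 0.08528860415250869}
top {'camera_matrix': array([[598.32426827,   0.        , 314.04513495],
       [  0.        , 598.32426827, 248.27877723],
       [  0.        ,   0.        ,   1.        ]]), 'dist': array([-0.16517401,  0.        ,  0.        ,  0.        ,  0.        ]), 'rvec': array([ 2.15390613, -2.09609447,  0.16831108]), 'tvec': array([0.03816919, 0.60721552, 1.16643582])}
[0.39760733 0.03490011 1.25356711]
side {'camera_matrix': array([[452.71312432,   0.        , 314.05772793],
       [  0.        , 452.71312432, 238.14963169],
       [  0.        ,   0.        ,   1.        ]]), 'dist': array([-0.07797236,  0.        ,  0.        ,  0.        ,  0.        ]), 'rvec': array([ 0.01865142, -2.78435434,  1.42355305]), 'tvec': array([0.61188413, 0.06579244, 0.95508809])}
[0.5946346  0.74606322 0.61702792]
```

View pics/top0.png

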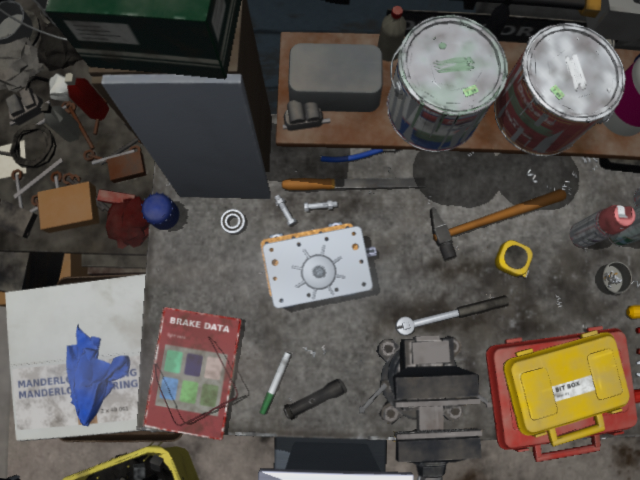

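View pics/side0.png

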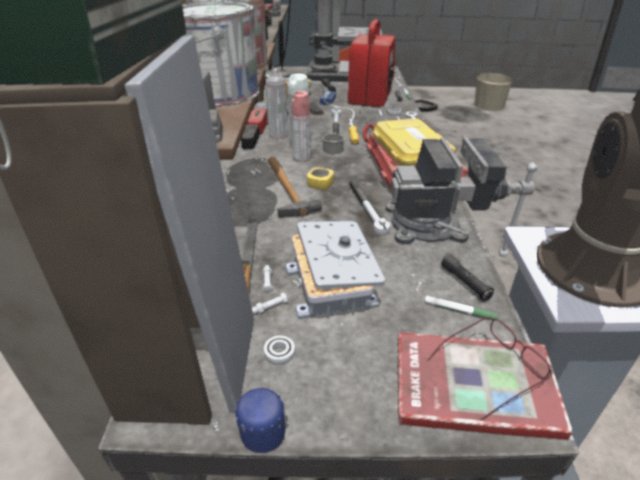

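The top view shows the cover at around (317,266). The orange gasket shows along its rear and left edges, which means the cover is too far front and to the right. The side view shows the tilt. Next I'll take enlarged crops.

Run:
```python
import cv2,numpy as np
a=cv2.imread("pics/top0.png")[210:320,250:390]; a=cv2.resize(a,None,fx=5.7,fy=5.4,interpolation=cv2.INTER_CUBIC)
print(a.shape);cv2.imwrite("pics/tc.png",cv2.resize(cv2.imread("pics/top0.png")[215:315,255:385],None,fx=6,fy=6,interpolation=cv2.INTER_CUBIC))
cv2.imwrite("pics/sc.png",cv2.resize(cv2.imread("pics/side0.png")[215:325,275:395],None,fx=5,fy=5,interpolation=cv2.INTER_CUBIC))
```

```text
(594, 798, 3)
```

View pics/tc.png

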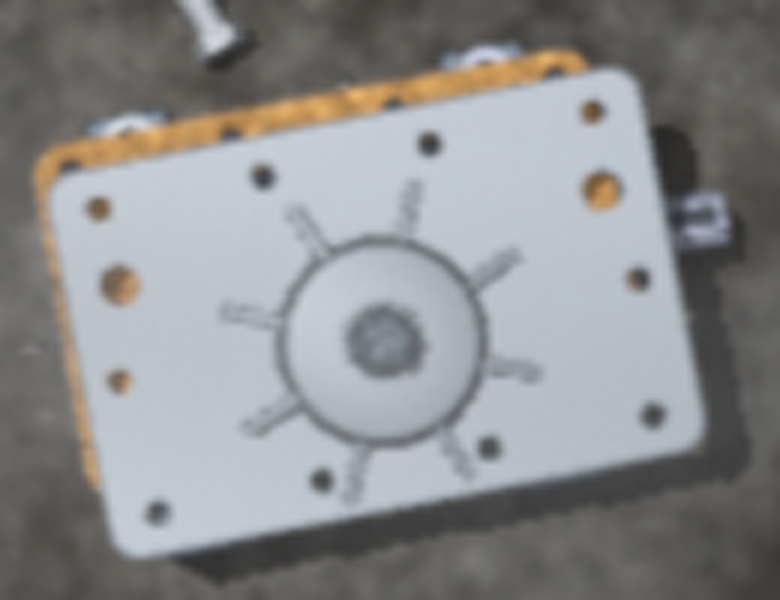

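View pics/sc.png

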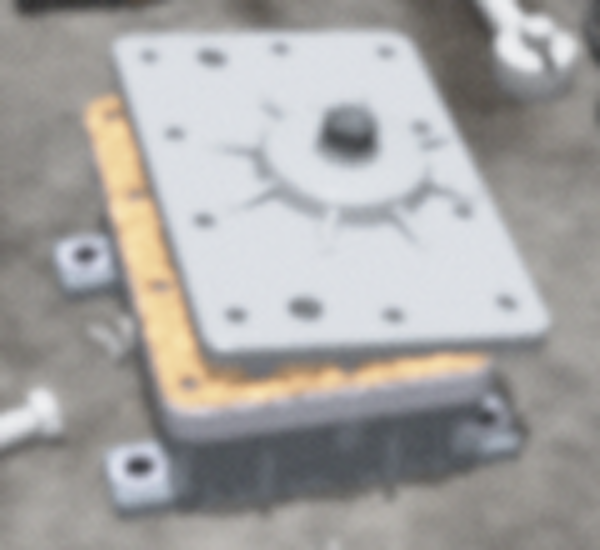

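The crops give these features:
- **Gasket rear bolt holes:** top crop (70,167), (230,133), (393,104), (555,75).
- **Cover rear bolt holes:** top crop (98,208), (262,176), (429,143), (593,110).
- **Dowel holes:** top crop (120,286) and (602,190), side crop (305,307) and (211,57).

I'll fit both poses jointly from these.

```bash
cat > fit.py <<'E'
import cv2,numpy as np,json
from scipy.optimize import least_squares
from bench import camera_info
CI={n:camera_info(n) for n in("top","side")}
def proj(n,P):
    i=CI[n];return cv2.projectPoints(np.array(P,float).reshape(-1,1,3),i["rvec"],i["tvec"],i["camera_matrix"],i["dist"])[0].reshape(-1,2)
def Rz(a):c,s=np.cos(a),np.sin(a);return np.array([[c,-s,0],[s,c,0],[0,0,1]])
def Ry(a):c,s=np.cos(a),np.sin(a);return np.array([[c,0,s],[0,1,0],[-s,0,c]])
def pts(v,tilt):
    hx,hy,hw,dx,dy,dw,a,b=v
    H=lambda P:(Rz(hw)@np.array(P).T).T+[hx,hy,0]
    # cover: underside rests on gasket front edge x=-61 & pins
    tl=tilt
    def C(P):
        P=np.array(P)@(Rz(dw)@Ry(-tl)).T if False else np.array(P)@(Ry(-tl)@Rz(dw)).T
        z0=0.070+np.tan(tl)*(0.061+dx)
        return H(P+[dx,dy,z0])
    return H,C
E
cat > f1.py <<'E'
from fit import *
def c(l,s,o): return np.array(l,float)/s+o
T=lambda l:c(l,6,[255-.42,215-.42]); S=lambda l:c(l,5,[275-.4,215-.4])
obs={"top":dict(g=T([(70,167),(230,133),(393,104),(555,75)]),r=T([(98,208),(262,176),(429,143),(593,110)]),d=T([(120,286),(602,190)])),
"side":dict(g=S([(188,383),(158,286),(136,195),(113,115)]),r=S([(237,316),(204,220),(175,133),(149,56)]),d=S([(305,307),(211,57)]))}
plug=T([(383,341)])
def res(v,full=False):
    H,C=pts(v[:8],v[8]); a,b=v[6:8]
    ys=[b,b/3,-b/3,-b]; out=[]
    for n in obs:
        s=v[9:11] if n=="top" else -v[9:11]
        for k,P in dict(g=H([(a,y,.07) for y in ys]),r=C([(a,y,.01) for y in ys]),d=C([(.025,.081,.01),(.025,-.081,.01)])).items():
            e=proj(n,P)+s-obs[n][k]; out.append(e.ravel())
            if full:print(n,k,e.round(1).tolist())
    e=proj("top",C([(-.01,0,.035)]))+v[9:11]-plug;out.append(e.ravel())
    if full:print(e)
    out+= [(v[8:9]-.13)/.01*0.5, v[9:11]/2]
    return np.concatenate(out)
r=least_squares(res,[.4,0.03,.2,-.02,0,0,.053,.085,.13,0,0],x_scale=[.01]*9+[1,1],loss="soft_l1")
print(r.x.round(4));res(r.x,True)
H,C=pts(r.x[:8],r.x[8])
print("corners(top)",C([(-.065,.1,.01),(-.065,-.1,.01),(.065,-.1,.01),(.065,.1,.01)]).round(4).tolist())
print(np.sqrt(np.diag(np.linalg.pinv(r.jac.T@r.jac)))[:6]*.5)
E
python3 f1.py
```

```text
[ 0.5807  0.0586  0.2116 -0.0172 -0.0088  0.0121  0.0512  0.0832  0.1255
 -0.3765  0.1947]
top g [[-0.2, -0.2], [0.2, 0.5], [0.1, 0.3], [0.0, 0.2]]
top r [[-0.1, -0.1], [0.2, -0.2], [-0.1, -0.1], [0.0, 0.0]]
top d [[-0.1, -0.3], [0.0, -0.1]]
side g [[-0.2, 0.1], [0.2, -0.2], [-0.4, 0.2], [-0.4, 0.1]]
side r [[0.0, -0.2], [0.1, -0.1], [0.1, 0.1], [-0.0, -0.1]]
side d [[0.3, 0.2], [0.2, 0.1]]
[[ 0.04592567 -0.10698296]]
corners(top) [[0.4794, 0.1293, 0.0772], [0.5237, -0.0657, 0.0775], [0.6495, -0.0371, 0.0937], [0.6052, 0.1579, 0.0934]]
[0.00074937 0.00060565 0.00595125 0.00052371 0.00073223 0.00721785]
```

The fit is good, with residuals under about 0.5 px. In housing axes the cover needs +17 mm in x, +9 mm in y and about -0.01 rad of yaw. I'll work out the approach to the right side with the jaws shut.

```bash
cat > mv.py <<'E'
import sys,numpy as np
from bench import observe
from scipy.spatial.transform import Rotation as Ro
o=observe();q=o["tool_rot"];R=Ro.from_quat([q[1],q[2],q[3],q[0]]).as_matrix();p=o["tool_pos"]
hw=.2116;hx=np.array([np.cos(hw),np.sin(hw),0]);hy=np.array([-hx[1],hx[0],0]);H=np.array([.5807,.0586,0])
print("axes cols",R.round(3).tolist(),"tcp in housing",[round((p-H)@a*1e3,1) for a in(hx,hy)],"z",p[2]*1e3,"F housing",[round(o["wrist_force"]@a,2) for a in(hx,hy,[0,0,1])],o["clock"])
# turn about tool x so that tool y || +-hy
a=np.degrees(np.arctan2(hy@R[:,2],hy@R[:,1]));print("turn to hy",round(a,2),"or",round((a+360)%360-180,2), "q7",o["qpos"][6])
for t in [tuple(map(float,s.split(","))) for s in sys.argv[1:]]:
    g=H+hx*t[0]/1e3+hy*t[1]/1e3+[0,0,t[2]/1e3]
    print(t,"world",g.round(3),"shift tool",(R.T@(g-p)).round(4).tolist())
E
python3 mv.py -17,-150,200 -17,-150,75
```

```text
axes cols [[-0.0, 0.258, 0.966], [-0.001, 0.966, -0.258], [-1.0, -0.001, 0.0]] tcp in housing [np.float64(-295.8), np.float64(620.8)] z 203.0016461070557 F housing [np.float64(0.69), np.float64(-0.6), np.float64(-1.08)] 0.1
turn to hy -27.07 or 152.93 q7 -0.07509941935081785
(-17.0, -150.0, 200.0) world [ 0.596 -0.092  0.2  ] shift tool [0.0039, -0.5594, 0.5991]
(-17.0, -150.0, 75.0) world [ 0.596 -0.092  0.075] shift tool [0.1289, -0.5592, 0.599]
```

>>> servo_tool(
  increments=[0,-0.028,0.03,-2.7,0,-0.056,0.06,-5.4,0,-0.084,0.09,-8.1,0,-0.112,0.12,-10.8,0,-0.14,0.15,-13.5,0,-0.168,0.18,-16.2,0,-0.196,0.21,-18.9,0,-0.224,0.24,-21.6,0,-0.252,0.27,-24.3,0,-0.28,0.3,-27.07],
  jaw=0,
)

```text
clock: 1.1
tool_pos: [0.3793, 0.2543, 0.2036]
tool_rot: [0.703, -0.075, 0.703, 0.075]
wrist_force: [0.9, -0.0, -0.4]
grip_width: -0.0004
```

```bash
python3 mv.py -17,-150,200 -17,-150,75
```

```text
axes cols [[-0.0, -0.212, 0.977], [-0.0, 0.977, 0.212], [-1.0, -0.0, -0.0]] tcp in housing [np.float64(-155.8), np.float64(233.6)] z 203.60115787104957 F housing [np.float64(0.87), np.float64(-0.2), np.float64(-0.38)] 1.1
turn to hy 0.11 or -179.89 q7 1.101055379233365
(-17.0, -150.0, 200.0) world [ 0.596 -0.092  0.2  ] shift tool [0.0036, -0.3839, 0.1381]
(-17.0, -150.0, 75.0) world [ 0.596 -0.092  0.075] shift tool [0.1286, -0.3839, 0.1381]
```

>>> servo_tool(
  increments=[0,-0.042,0.015,0,0,-0.084,0.03,0,0,-0.126,0.045,0,0,-0.168,0.06,0,0,-0.21,0.075,0,0,-0.252,0.09,0,0,-0.294,0.105,0,0,-0.336,0.12,0,0,-0.384,0.138,0,0,-0.384,0.138,0],
)

```text
clock: 2.1
tool_pos: [0.5959, -0.0983, 0.2033]
tool_rot: [0.704, -0.073, 0.703, 0.07]
wrist_force: [0.6, -0.5, 0.2]
grip_width: 0.0004
```

>>> servo_tool(
  increments=[0.04,0,0,0,0.08,0,0,0,0.11,0,0,0,0.128,0,0,0,0.128,0,0,0],
)

```text
clock: 2.6
tool_pos: [0.5919, -0.0898, 0.0728]
tool_rot: [0.701, -0.074, 0.705, 0.075]
wrist_force: [0.0, 0.7, 1.0]
grip_width: -0.0002
```

```bash
python3 mv.py
python3 - <<'E'
from bench import *
import cv2
from fit import proj
a=capture("top")[0][:,:,::-1];b=capture("side")[0][:,:,::-1]
o=observe();print(proj("top",o["tool_pos"]),proj("side",o["tool_pos"]))
f=lambda i:cv2.resize(i,(400,400),interpolation=cv2.INTER_CUBIC)
cv2.imwrite("pics/b1.png",cv2.hconcat([f(a[200:340,250:390]),f(b[190:330,260:400])]))
E
```

```text
axes cols [[-0.006, -0.21, 0.978], [0.0, 0.978, 0.21], [-1.0, 0.002, -0.006]] tcp in housing [np.float64(-20.2), np.float64(-147.5)] z 72.76506696431024 F housing [np.float64(0.15), np.float64(0.65), np.float64(0.98)] 2.6
turn to hy 0.01 or -179.99 q7 2.0380499658972977
[[386.37194226 253.87168568]] [[322.53176876 214.88312015]]
```

View pics/b1.png

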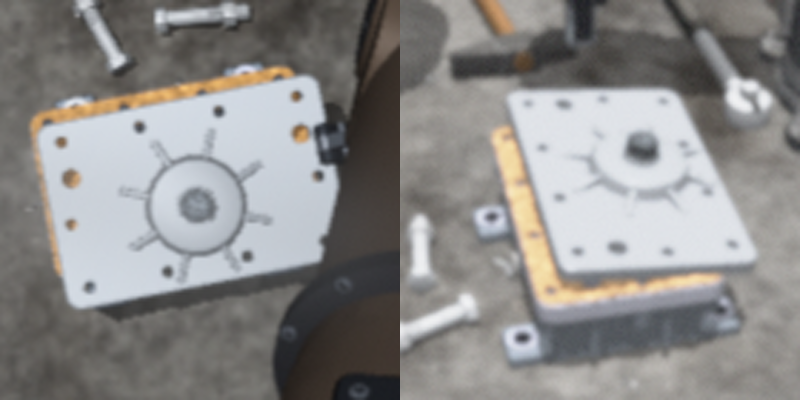

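The left half (top view) has the arm hiding the fingers, and the small dark part at about (330,140) is the shaft stub. In the right half (side view) the finger appears to end at crop (582,42), which is higher than projected. I'll check with depth.

Run:
```python
from bench import *
import cv2,numpy as np
from fit import CI
a,d=capture("side")
i=CI["side"];R=cv2.Rodrigues(i["rvec"])[0]
def w(u,v):
    n=cv2.undistortPoints(np.array([[[u,v]]],float),i["camera_matrix"],i["dist"])[0,0]
    return (R.T@(np.array([n[0],n[1],1])*d[v,u]-np.ravel(i["tvec"]))).round(3)
for v in range(190,222,2): print(v,[(u,*w(u,v)[[0,1,2]],a[v,u].sum()) for u in (318,322,326)])
cv2.imwrite("pics/b2.png",cv2.resize(a[120:260,250:420,::-1],None,fx=4.2,fy=4.2,interpolation=cv2.INTER_CUBIC))
```

```text
190 [(318, np.float64(0.604), np.float64(-0.078), np.float64(0.145), np.uint64(212)), (322, np.float64(0.596), np.float64(-0.05), np.float64(0.162), np.uint64(121)), (326, np.float64(0.587), np.float64(-0.063), np.float64(0.154), np.uint64(120))]
192 [(318, np.float64(0.604), np.float64(-0.086), np.float64(0.137), np.uint64(286)), (322, np.float64(0.596), np.float64(-0.057), np.float64(0.153), np.uint64(119)), (326, np.float64(0.587), np.float64(-0.078), np.float64(0.141), np.uint64(177))]
194 [(318, np.float64(0.604), np.float64(-0.085), np.float64(0.132), np.uint64(301)), (322, np.float64(0.596), np.float64(-0.077), np.float64(0.137), np.uint64(130)), (326, np.float64(0.587), np.float64(-0.08), np.float64(0.135), np.uint64(170))]
196 [(318, np.float64(0.604), np.float64(-0.086), np.float64(0.126), np.uint64(304)), (322, np.float64(0.596), np.float64(-0.079), np.float64(0.131), np.uint64(131)), (326, np.float64(0.587), np.float64(-0.078), np.float64(0.131), np.uint64(178))]
198 [(318, np.float64(0.604), np.float64(-0.086), np.float64(0.122), np.uint64(318)), (322, np.float64(0.596),
[... 2169 characters left out ...]
, np.float64(-0.001), np.uint64(272)), (322, np.float64(0.596), np.float64(-0.204), np.float64(-0.001), np.uint64(215)), (326, np.float64(0.586), np.float64(-0.204), np.float64(-0.001), np.uint64(178))]
218 [(318, np.float64(0.606), np.float64(-0.193), np.float64(0.0), np.uint64(287)), (322, np.float64(0.596), np.float64(-0.196), np.float64(-0.002), np.uint64(247)), (326, np.float64(0.586), np.float64(-0.196), np.float64(-0.002), np.uint64(212))]
220 [(318, np.float64(0.605), np.float64(-0.186), np.float64(-0.001), np.uint64(365)), (322, np.float64(0.596), np.float64(-0.183), np.float64(0.001), np.uint64(357)), (326, np.float64(0.586), np.float64(-0.187), np.float64(-0.002), np.uint64(349))]
```

View pics/b2.png

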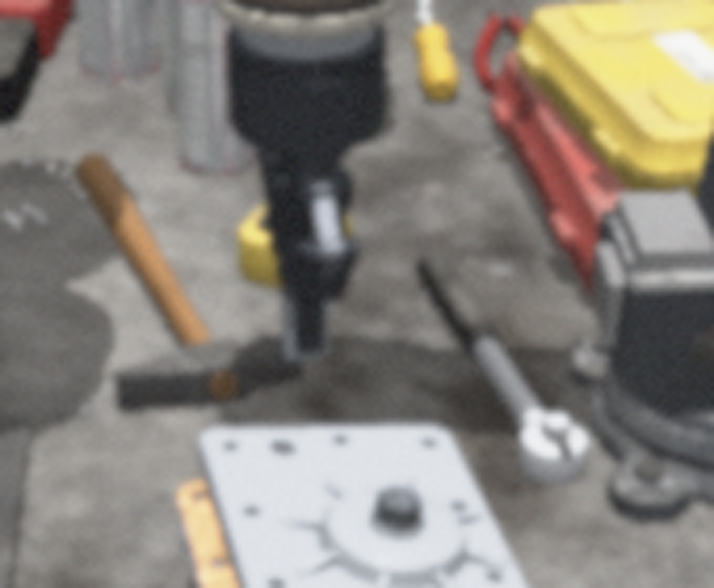

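```bash
cat > tip.py <<'E'
from bench import *
import cv2,numpy as np
from fit import CI
def cloud(n="side",sub=None):
    a,d=capture(n);i=CI[n];R=cv2.Rodrigues(i["rvec"])[0]
    vv,uu=np.mgrid[:480,:640]
    nn=cv2.undistortPoints(np.stack([uu,vv],-1).reshape(-1,1,2).astype(float),i["camera_matrix"],i["dist"])[:,0]
    P=(np.c_[nn,np.ones(len(nn))]*d.reshape(-1,1)-np.ravel(i["tvec"]))@R
    return a,d,P.reshape(480,640,3)
if __name__=="__main__":
    a,d,P=cloud();o=observe();p=o["tool_pos"];print(p,o["clock"])
    m=(d>0)&(np.linalg.norm(P[...,:2]-p[:2],axis=-1)<.03)&(P[...,2]>.05)&(P[...,2]<.2)
    Q=P[m];print(len(Q),np.percentile(Q[:,2],[0,1,2,5,10]),Q[np.argsort(Q[:,2])[:6]].round(3).tolist())
    h,e=np.histogram(P[(d>0)&(np.linalg.norm(P[...,:2]-p[:2],axis=-1)<.06)][:,2],bins=np.arange(.06,.3,.01));print(h)
E
python3 tip.py
```

```text
[ 0.59532052 -0.09057083  0.07704533] 2.8
330 [0.10467524 0.10555004 0.10701882 0.11135302 0.11537928] [[0.596, -0.085, 0.105], [0.6, -0.085, 0.105], [0.602, -0.084, 0.105], [0.589, -0.088, 0.105], [0.585, -0.088, 0.106], [0.598, -0.083, 0.106]]
[  0   0 128   9  15  44  46  44  12  59  37  69  82 107 123 102  61 120
 177 175 195 248 123]
```

Depth shows the visible finger ending about 28 mm above the reported TCP, while bench and cover heights read correctly. A gentle approach to the cover edge, watching the force, will settle which is right.

>>> servo_tool(
  increments=[0,0.006,0,0,0,0.012,0,0,0,0.017,0,0,0,0.02,0,0,0,0.022,0,0,0,0.024,0,0,0,0.026,0,0,0,0.028,0,0,0,0.03,0,0,0,0.03,0,0],
)

```text
clock: 3.8
tool_pos: [0.588, -0.0608, 0.0757]
tool_rot: [0.703, -0.075, 0.703, 0.075]
wrist_force: [-0.0, -0.0, 0.9]
grip_width: -0.0003
```

```bash
python3 mv.py; python3 tip.py
```

```text
axes cols [[-0.0, -0.21, 0.978], [0.0, 0.978, 0.21], [-1.0, 0.0, -0.0]] tcp in housing [np.float64(-17.9), np.float64(-118.3)] z 75.66751023881446 F housing [np.float64(-0.03), np.float64(-0.04), np.float64(0.91)] 3.8
turn to hy 0.02 or -179.98 q7 1.9884802840273
[ 0.58806005 -0.06104459  0.07566511] 3.85
439 [0.08010811 0.08262394 0.08322541 0.08424953 0.08540805] [[0.579, -0.045, 0.08], [0.574, -0.044, 0.081], [0.576, -0.043, 0.081], [0.562, -0.049, 0.082], [0.568, -0.053, 0.083], [0.581, -0.037, 0.083]]
[  0  29 434  75  16  47  49  42  14  60  41  71  93 110 130 102  61 140
 184 189 193 268 108]
```

Run:
```python
from tip import *
a,d,P=cloud()
cv2.imwrite("pics/b3.png",cv2.resize(a[160:260,280:400,::-1],None,fx=6,fy=6,interpolation=cv2.INTER_CUBIC))
p=observe()["tool_pos"]
for v in range(196,232,2):print(v,[P[v,u].round(3).tolist() for u in (320,324,328)])
```

```text
196 [[0.6, -0.055, 0.145], [0.592, -0.024, 0.163], [0.584, -0.019, 0.166]]
198 [[0.6, -0.064, 0.135], [0.592, -0.022, 0.16], [0.584, -0.031, 0.155]]
200 [[0.6, -0.067, 0.128], [0.592, -0.029, 0.151], [0.583, -0.05, 0.138]]
202 [[0.6, -0.064, 0.125], [0.591, -0.049, 0.134], [0.583, -0.053, 0.132]]
204 [[0.6, -0.063, 0.121], [0.591, -0.047, 0.131], [0.583, -0.05, 0.129]]
206 [[0.6, -0.065, 0.115], [0.591, -0.048, 0.125], [0.583, -0.05, 0.124]]
208 [[0.6, -0.062, 0.112], [0.591, -0.047, 0.121], [0.583, -0.052, 0.118]]
210 [[0.601, -0.217, 0.009], [0.591, -0.049, 0.115], [0.583, -0.05, 0.114]]
212 [[0.601, -0.22, 0.001], [0.591, -0.053, 0.107], [0.583, -0.056, 0.105]]
214 [[0.601, -0.21, 0.001], [0.591, -0.215, -0.002], [0.581, -0.215, -0.002]]
216 [[0.601, -0.202, 0.001], [0.591, -0.202, 0.0], [0.581, -0.207, -0.003]]
218 [[0.601, -0.195, -0.001], [0.591, -0.195, -0.001], [0.581, -0.193, 0.001]]
220 [[0.601, -0.188, -0.002], [0.591, -0.186, -0.001], [0.581, -0.189, -0.003]]
222 [[0.6, -0.044, 0.088], [0.591, -0.048, 0.085], [0.583, -0.047, 0.086]]
224 [[0.6, -0.038, 0.087], [0.591, -0.039, 0.086], [0.583, -0.042, 0.085]]
226 [[0.6, -0.029, 0.088], [0.591, -0.031, 0.087], [0.583, -0.032, 0.086]]
228 [[0.599, -0.021, 0.089], [0.591, -0.021, 0.089], [0.583, -0.026, 0.085]]
230 [[0.599, -0.015, 0.088], [0.591, -0.017, 0.086], [0.583, -0.018, 0.086]]
```

View pics/b3.png

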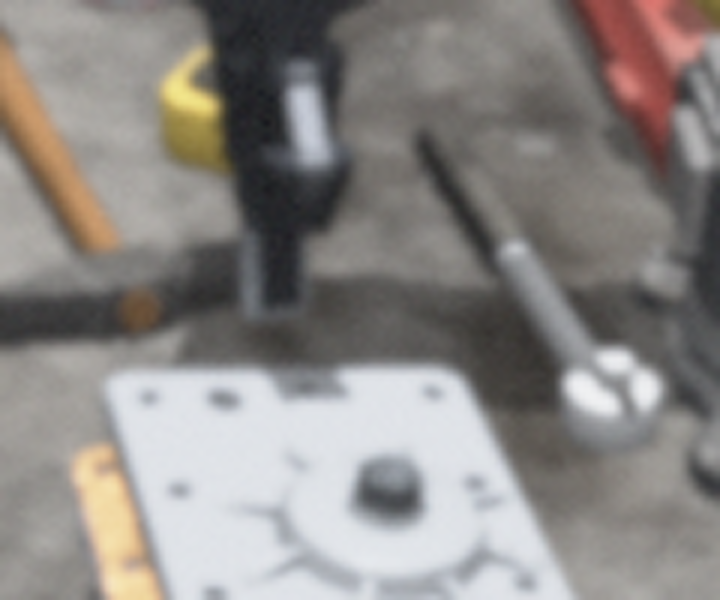

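The tip is visibly clear above the cover's right edge: it ends at crop (275,315) and casts a shadow at (310,385). There was no contact force even though the finger face lies over the edge. So the real finger end is about 30 mm above the reported TCP, and I'll work from vision. I'll back off, lower it and re-check.

>>> servo_tool(
  increments=[0,-0.01,0,0,0,-0.02,0,0,0,-0.03,0,0,0.008,-0.03,0,0,0.016,-0.03,0,0,0.024,-0.03,0,0,0.029,-0.03,0,0,0.029,-0.03,0,0],
)

```text
clock: 4.7
tool_pos: [0.5936, -0.0899, 0.0455]
tool_rot: [0.702, -0.075, 0.704, 0.075]
wrist_force: [-0.2, 0.3, -0.5]
grip_width: 0.0003
```

```bash
python3 mv.py; python3 tip.py
```

```text
axes cols [[-0.002, -0.211, 0.978], [0.0, 0.978, 0.211], [-1.0, 0.001, -0.002]] tcp in housing [np.float64(-18.6), np.float64(-147.9)] z 45.53588750186921 F housing [np.float64(-0.13), np.float64(0.38), np.float64(-0.53)] 4.7
turn to hy 0.03 or -179.97 q7 2.0510031682742818
[ 0.59399297 -0.09009045  0.04611616] 4.75
394 [0.07236284 0.07492348 0.07673147 0.08169826 0.08618168] [[0.589, -0.087, 0.072], [0.593, -0.084, 0.074], [0.596, -0.084, 0.075], [0.598, -0.084, 0.075], [0.591, -0.083, 0.075], [0.585, -0.087, 0.075]]
[  0  18 177  49  37   9  55  33  67  75 105 115  91  54 132 168 159 189
 222 103 160 201 234]
```

>>> servo_tool(
  increments=[0,0.007,0,0,0,0.014,0,0,0,0.02,0,0,0,0.023,0,0,0,0.025,0,0,0,0.027,0,0,0,0.029,0,0,0,0.031,0,0,0,0.031,0,0],
)

```text
clock: 5.65
tool_pos: [0.5878, -0.0602, 0.0467]
tool_rot: [0.703, -0.075, 0.703, 0.075]
wrist_force: [-0.1, -1.3, -1.3]
grip_width: 0.0001
```

```bash
python3 mv.py
```

```text
axes cols [[-0.0, -0.21, 0.978], [-0.0, 0.978, 0.21], [-1.0, -0.0, -0.0]] tcp in housing [np.float64(-18.0), np.float64(-117.7)] z 46.716175717044855 F housing [np.float64(-0.38), np.float64(-1.25), np.float64(-1.26)] 5.65
turn to hy -0.01 or 179.99 q7 2.0014239707253454
```

Contact at about 1.3 N. I'll track the cover features with optical flow and refit the cover pose with the housing fixed.

```bash
cat > track.py <<'E'
import contextlib,io,sys
with contextlib.redirect_stdout(io.StringIO()): import f1
from f1 import *
from bench import capture,observe
def cur(save=None):
    v0=r.x; a,b=v0[6:8]; H,C=pts(v0[:8],v0[8])
    M=[(a,y,.01) for y in (b,b/3,-b/3,-b)]+[(.025,.081,.01),(.025,-.081,.01)]
    M+= [(-.01,0,.035)]
    ob={}
    for n in("top","side"):
        im=capture(n)[0][:,:,::-1].copy()
        if save: cv2.imwrite(f"pics/{save}_{n}.png",im)
        g0=cv2.cvtColor(cv2.imread(f"pics/{n}0.png"),6);g1=cv2.cvtColor(im,6)
        p0=np.vstack([obs[n]["r"],obs[n]["d"],plug if n=="top" else proj("side",C([(-.01,0,.035)]))-v0[9:11]]).astype(np.float32)
        K=dict(winSize=(13,13),maxLevel=2)
        p1,s,_=cv2.calcOpticalFlowPyrLK(g0,g1,p0,None,**K);pb,s2,_=cv2.calcOpticalFlowPyrLK(g1,g0,p1,None,**K)
        ok=(s.ravel()==1)&(s2.ravel()==1)&(np.linalg.norm(pb-p0,axis=1)<.5)
        ob[n]=(p0,p1,ok)
    def f(w):
        v=v0.copy();v[3:6]=w[:3];_,C1=pts(v[:8],w[3]);out=[]
        for n,(p0,p1,ok) in ob.items():
            # compare motion in pixels
            out.append((((proj(n,C1(M))-proj(n,C(M)))-(p1-p0))[ok]).ravel())
        return np.concatenate(out)
    s=least_squares(f,[*v0[3:6],v0[8]],loss="soft_l1",f_scale=.3,x_scale=.01)
    print("cover dx,dy mm",(s.x[:2]*1e3).round(1),"yaw,tilt",s.x[2:].round(4),"n",[int(o[2].sum()) for o in ob.values()],"rms px",np.sqrt(np.mean(f(s.x)**2)).round(2))
cur(sys.argv[1] if len(sys.argv)>1 else None)
E
python3 track.py
```

```text
cover dx,dy mm [-17.8  -6.6] yaw,tilt [0.0185 0.1244] n [4, 7] rms px 0.15
```

>>> servo_tool(
  increments=[0,0.001,0,0,0,0.002,0,0,0,0.003,0,0,0,0.004,0,0,0,0.005,0,0,0,0.006,0,0,0,0.0065,0,0,0,0.0065,0,0],
)

```text
clock: 6.55
tool_pos: [0.5865, -0.0536, 0.0467]
tool_rot: [0.703, -0.075, 0.703, 0.075]
wrist_force: [0.3, -1.3, 0.6]
grip_width: -0.0005
```

```bash
python3 mv.py; python3 track.py
```

```text
axes cols [[-0.0, -0.21, 0.978], [0.0, 0.978, 0.21], [-1.0, 0.0, -0.0]] tcp in housing [np.float64(-17.9), np.float64(-110.9)] z 46.696967322272904 F housing [np.float64(0.05), np.float64(-1.32), np.float64(0.64)] 6.55
turn to hy 0.01 or -179.99 q7 1.9910096413742626
cover dx,dy mm [-19.7   0.1] yaw,tilt [0.041  0.1253] n [3, 7] rms px 0.14
```

>>> servo_tool(
  increments=[0,-0.012,0,0,0,-0.022,0,0,-0.04,-0.022,0,0,-0.08,-0.022,0,0,-0.1,-0.01,-0.02,0,-0.1,0.02,-0.045,0,-0.1,0.05,-0.07,0,-0.1,0.08,-0.09,0,-0.1,0.111,-0.107,0,-0.1,0.111,-0.107,0],
)

```text
clock: 7.65
tool_pos: [0.4558, 0.0348, 0.1466]
tool_rot: [0.702, -0.075, 0.704, 0.077]
wrist_force: [0.1, -0.1, -0.0]
grip_width: 0.0002
```

>>> servo_tool(
  increments=[0.02,0,0,0,0.04,0,0,0,0.06,0,0,0,0.08,0,0,0,0.1,0,0,0,0.115,0,0,0,0.115,0,0,0,0.115,0,0,0],
  jaw=0.085,
)

```text
clock: 8.45
tool_pos: [0.4591, 0.0313, 0.0319]
tool_rot: [0.703, -0.074, 0.703, 0.074]
wrist_force: [1.1, 0.8, 0.5]
grip_width: 0.085
```

```bash
python3 mv.py; python3 track.py fr;python3 - <<'E'
from tip import *
a,d,P=cloud();p=observe()["tool_pos"];c,s=np.cos(.2116),np.sin(.2116)
Q=P-np.array([.5807,.0586,0]);h=np.stack([Q[...,0]*c+Q[...,1]*s,-Q[...,0]*s+Q[...,1]*c,Q[...,2]],-1)*1e3
m=(d>0)&(h[...,0]<-98)&(h[...,0]>-145)&(abs(h[...,1])<70)&(h[...,2]>30)&(h[...,2]<140)
q=h[m];print(len(q));q=q[np.argsort(q[:,2])][:40:3];print(q.round(0).tolist())
cv2.imwrite("pics/b4.png",cv2.resize(a[200:330,280:440,::-1],None,fx=4.5,fy=4.5,interpolation=cv2.INTER_CUBIC))
E
```

```text
axes cols [[-0.0, -0.209, 0.978], [-0.0, 0.978, 0.209], [-1.0, -0.0, -0.0]] tcp in housing [np.float64(-124.6), np.float64(-1.2)] z 31.874071332910717 F housing [np.float64(1.23), np.float64(0.51), np.float64(0.49)] 8.45
turn to hy -0.08 or 179.92 q7 1.7916168871886013
cover dx,dy mm [-19.6  -0. ] yaw,tilt [0.041  0.1265] n [5, 7] rms px 0.21
587
[[-130.0, 44.0, 72.0], [-117.0, 47.0, 74.0], [-125.0, -44.0, 74.0], [-115.0, -46.0, 74.0], [-132.0, -45.0, 75.0], [-120.0, -43.0, 75.0], [-127.0, -45.0, 76.0], [-113.0, 46.0, 76.0], [-119.0, -46.0, 76.0], [-132.0, -45.0, 77.0], [-115.0, -48.0, 78.0], [-112.0, -45.0, 78.0], [-116.0, 47.0, 79.0], [-120.0, -45.0, 79.0]]
```

View pics/b4.png

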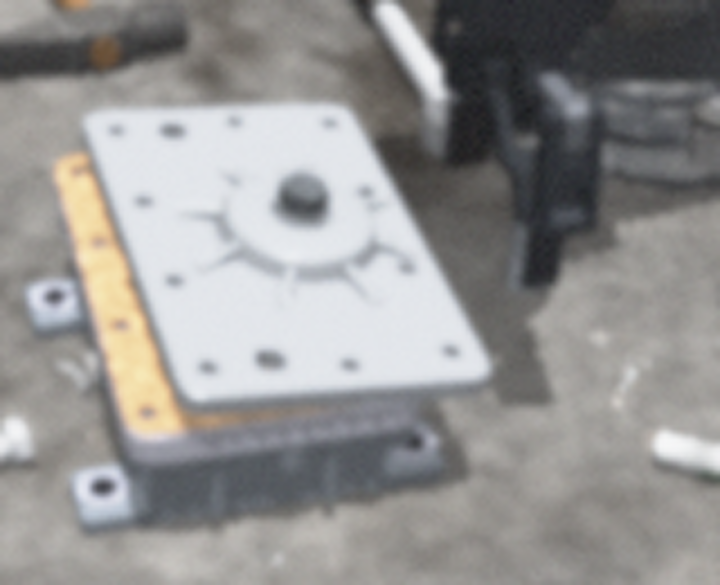

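Both open fingers hang in front of the cover, with the left tip at crop (535,280). The tips are at z≈73 mm and y=±45 mm, a little over 25 mm short of the front edge. The cover is at dx −19.6, dy 0.0. Next is the approach and a gentle push.

>>> servo_tool(
  increments=[0.002,0,0.008,0,0.002,0,0.016,0,0.002,0,0.022,0,0.002,0,0.025,0,0.002,0,0.028,0,0.002,0,0.031,0,0.002,0,0.034,0,0.002,0,0.037,0,0.002,0,0.039,0,0.002,0,0.039,0],
)

```text
clock: 9.6
tool_pos: [0.4977, 0.0405, 0.0298]
tool_rot: [0.704, -0.075, 0.703, 0.075]
wrist_force: [-0.3, 0.5, 0.1]
grip_width: 0.0852
```

```bash
python3 mv.py; python3 track.py
```

```text
axes cols [[0.002, -0.21, 0.978], [0.0, 0.978, 0.21], [-1.0, -0.0, 0.002]] tcp in housing [np.float64(-84.9), np.float64(-0.3)] z 29.845933573463892 F housing [np.float64(-0.15), np.float64(0.55), np.float64(0.08)] 9.6
turn to hy -0.01 or 179.99 q7 1.7911993175466914
cover dx,dy mm [-7.2 -2.1] yaw,tilt [0.0023 0.1262] n [2, 5] rms px 0.23
```

>>> servo_tool(
  increments=[0,0,0.001,0,0,0,0.002,0,0,0,0.003,0,0,0,0.004,0,0,0,0.005,0,0,0,0.005,0],
)

```text
clock: 10.3
tool_pos: [0.5021, 0.0416, 0.0298]
tool_rot: [0.703, -0.075, 0.703, 0.075]
wrist_force: [0.3, 0.1, -0.6]
grip_width: 0.0846
```

```bash
python3 mv.py; python3 track.py
```

```text
axes cols [[0.001, -0.21, 0.978], [0.0, 0.978, 0.21], [-1.0, -0.0, 0.001]] tcp in housing [np.float64(-80.4), np.float64(-0.1)] z 29.782730258289465 F housing [np.float64(0.35), np.float64(0.07), np.float64(-0.63)] 10.3
turn to hy 0.0 or -180.0 q7 1.7909572763307628
cover dx,dy mm [ 0.5 -0.2] yaw,tilt [0.0118 0.0149] n [2, 3] rms px 0.34
```

It looks like it dropped in. I'll back off and check without occlusion.

>>> servo_tool(
  increments=[0,0,-0.01,0,0,0,-0.03,0,-0.02,0,-0.05,0,-0.05,0,-0.08,0,-0.09,0.03,-0.1,0,-0.12,0.06,-0.1,0,-0.13,0.1,-0.1,0,-0.13,0.14,-0.1,0,-0.13,0.18,-0.1,0,-0.13,0.22,-0.1,0],
)

```text
clock: 11.4
tool_pos: [0.3564, 0.2365, 0.1599]
tool_rot: [0.703, -0.074, 0.703, 0.075]
wrist_force: [0.7, -0.1, -0.4]
grip_width: 0.085
```

```bash
python3 mv.py; python3 track.py end
python3 - <<'E'
from tip import *
a,d,P=cloud("top");c,s=np.cos(.2116),np.sin(.2116)
from fit import *
def hh(P):
    Q=P-np.array([.5807,.0586,0]);return np.stack([Q[...,0]*c+Q[...,1]*s,-Q[...,0]*s+Q[...,1]*c,Q[...,2]],-1)*1e3
for n in("top","side"):
    a,d,P=cloud(n);h=hh(P);m=(d>0)&(abs(h[...,0])<60)&(abs(h[...,1])<92)&(np.hypot(h[...,0]+10,h[...,1])>45)&(h[...,2]>60)&(h[...,2]<110)
    q=h[m];A=np.c_[q[:,:2],np.ones(len(q))];print(n,len(q),"plane slope x,y,z0",np.linalg.lstsq(A,q[:,2],rcond=None)[0].round(4))
t=cv2.imread("pics/end_top.png")[215:315,255:385];s=cv2.imread("pics/end_side.png")[215:325,275:395]
f=lambda i:cv2.resize(i,(400,int(400*i.shape[0]/i.shape[1])),interpolation=cv2.INTER_CUBIC)
t,s=f(t),f(s);t=cv2.copyMakeBorder(t,0,s.shape[0]-t.shape[0],0,0,0);cv2.imwrite("pics/b5.png",cv2.hconcat([t,s]))
E
```

```text
axes cols [[0.0, -0.21, 0.978], [0.0, 0.978, 0.21], [-1.0, 0.0, 0.0]] tcp in housing [np.float64(-181.9), np.float64(221.1)] z 159.86606888204386 F housing [np.float64(0.66), np.float64(-0.22), np.float64(-0.41)] 11.4
turn to hy -0.01 or 179.99 q7 1.1096965001245482
cover dx,dy mm [ 0.2 -0.1] yaw,tilt [0.0081 0.0055] n [7, 3] rms px 0.36
top 3857 plane slope x,y,z0 [-1.80000e-03 -1.40000e-03  7.89568e+01]
side 2661 plane slope x,y,z0 [-3.00000e-04 -1.40000e-03  8.00563e+01]
```

View pics/b5.png

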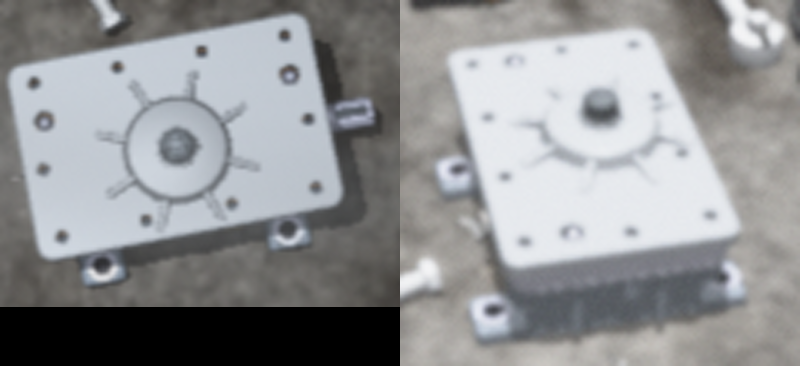

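The cover is flush. Pins show in both dowel holes, at crop (43,121) and (289,74). No gasket is visible, the cover's top plane is level at about 80 mm, and the arm is clear. I'll hand in.

```bash
python3 -c "
from bench import *
print(sign_off())"
```

```text
the job is handed in; nothing more can be done
None
```

The gearbox cover is seated on both guide pins and lies flush on the gasket. I nudged it about 9 mm to the left with the closed fingers against its right edge. Then I pushed it about 20 mm to the rear with the two open fingertips against its front edge until it dropped in. I never gripped or lifted it, and contact forces stayed around 1 N wherever I read them. I handed in with the arm backed clear at about 11.5 s on the clock.

**Last checks:**
- **Position:** the cover is within about 0.2 mm of its seated place.
- **Level:** the depth plane of its top is level to within 0.002 slope, at a height of 79–80 mm against the 80 mm it should be.
- **Pins:** a pin shows in each dowel hole, and no gasket shows on any side I could see.
- **Bystanders:** the ratchet head and one bolt showed in the final crops and looked undisturbed. I did not re-check the other bolt or the bearing, but the fingers never went near them.

**Two readings disagreed:**
- **Fingertip height:** the camera put the fingertips about 29 mm above the reported TCP height, and passing over the cover edge without touching it confirmed this. I set the push heights from the camera.
- **Final yaw:** the optical-flow fit still read 0.008 rad, with few tracked points and a higher residual because the holes now look different with pins in them. I judged the seating by the level plane and the visible pins instead.

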